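# Eject a formed finger splint and lay it in the empty lane

## Task

Swing the splint former's ejector lever up until it stands upright and leave it there, so that the splint rises out of the open die. Lift the splint out and set it down gently, hollow side up and lengthwise, flat on the tray's floor in the empty lane. Do not drop it, and leave the two finished splints, the gel bottle and the tape roll where they are.

Things in the scene. Friction and masses are not known exactly. Their poses are not given: they have to be found in the camera images.
- die: Splint former: bare steel clamshell die, fixed, opened flat. Block 130 (x) x 90 (y) mm, top face 60 mm above the desk. Origin: desk level, under the cavity's centre. On its -y side the upper half lies folded open to y = -130 mm, 57 mm high, its male former (84 x 18 mm) up to 75 mm at y = -96 mm. On its +y side a 52 mm high gear housing to y = 91 mm, then the lever.
- cavity (a point): Centre of the cavity's mouth in the die's top face, 60 mm above the desk; axes as the die's. The cavity is open at the top, 94 (x) x 30 (y) mm and 22 mm deep, with an ejector pad in its floor.
- lever (a joint): Angle of the ejector lever (10 mm steel rod) in rad, 0 to 1.6. It swings in the die's x-z plane: at 0 it leans 1.1 rad from vertical to the die's -x, at 1.1 it stands upright, beyond that it leans to +x. Stiff hinge: stays where left, about 2 N at the grip. From 0.4 on the ejector pad lifts the splint, 23 mm per rad: 16 mm with the lever upright.
- lever_knob (a point): Centre of the black barrel grip at the lever's end (26 mm diameter, 28 mm long along the die's y, flat ends), 115 mm from the hinge.
- lever_hinge (a point): Point on the lever's hinge axis in the plane of the lever: 55 mm along the die's x, 120 mm along its y, 40 mm above the desk. The hinge axis is the die's y. Axes as the die's.
- splint: The formed finger splint, a plain aluminium gutter (U section, open at the top, closed at its +x end) 90 (x) x 26 (y) x 22 (z) mm, walls and floor 3 mm, about 40 g. Origin: centre of its underside; z points up out of the hollow. At the start it lies in the cavity, its rim level with the die's top face, 2 mm play all round.
- tray: Flat steel tray fixed to the desk, 150 (x) x 196 (y) mm, rim 14 mm high, floor 4 mm above the desk. Two low ribs (3 mm wide, top 10 mm above the desk, at y = -31 and +31 mm) part it into three lanes along x, centred at y = -62, 0 and +62 mm. Origin: desk level, centre.
- liner: White plastic liner 130 (x) x 50 (y) mm, paper-thin and fixed, on the floor of the empty lane, whichever of the three that is. Origin: centre of the lane at the level of the tray's floor; x runs along the lane.
- finished_a: A finished splint, same as the other, lying in one of the lanes. Origin: centre of its underside.
- finished_b: A finished splint, same as the other, lying in another lane. Origin: centre of its underside.
- gel: Hand gel bottle, 56 mm diameter, 130 mm high, standing. Origin: centre of its underside.
- tape: Roll of white tape lying flat, 84 mm outside, 52 mm inside diameter, 25 mm high. Origin: centre of its underside.
Not all that is in view belongs to the job. Leave any green, pink or purple look-alike of the splint alone.

How it is judged:
By the outcome, as a careful person would: the job done as asked, in the order asked, and still so for the second after the job is handed in, with the robot touching nothing.
It also fails if it takes over 58 s, if anything falls off the work surface, if the arm or the gripper's body presses on something with over 40 N, if the wrist force passes 120 N, or if a joint passes its speed limit or range.

## Robot

A 6-joint arm with a two-finger parallel gripper is mounted at the origin on the work surface. World frame = base frame: x ahead of the robot, y to its left, z up, the work surface at z = 0. Lengths are in m, angles in degrees, forces in N, time in s.
With the tool pointing down it reaches from about 0.25 to 0.725 m from the base axis. Payload 9.7 kg.
Tool frame: the origin (TCP) lies between the finger pads; the fingertips stand 19 mm ahead of it and the grasp point (between the pads) is the TCP; z points along the fingers, y is the line along which they close (so a half turn about z gives the same grasp; the last joint's range is limited). The gripper opens to 85 mm and grips with 20 to 120 N. Pads are 22 mm wide; open, the fingers measure 114 mm over their backs; the gripper's body (76 mm by 85 mm) begins 54 mm behind the grasp point. The pads swing forward as they close: fully open they stand 13 mm farther back than shut.
Start: joints at [-66.692, 4.979, 10.078, 95.1, 0, 90], TCP at [0.218, -0.505, 0.25] pointing down, gripper open.
Joint ranges: [-179.16, 179.16], [-48.56, 103.87], [-65.8, 70.77], [-126.05, 130.52], [-82.76, 87.17], [-180, 180]. Speed limits (degrees/s): [127.2, 127.2, 147.25, 180, 180, 180].

## Interface

Orientations are given as [roll, pitch, yaw] about the fixed x, y, z axes, in that order (R = Rz(yaw) Ry(pitch) Rx(roll)).
In Python, from workcell import bot gives the robot as it stands. The module is installed in compiled form; this text tells all that it offers.
- The arm moves only by the shell command python3 -m crank 'ROWS' [OPENING] [FORCE]. ROWS is JSON, a list that holds one entry, the list of rows, each a list of 6 numbers: the shift along the world's x, y, z as a fraction of full scale, then the turn, a rotation vector about the world's x, y, z as a fraction of full scale. In form: [[[x, y, z, wx, wy, wz], ...]]. A call has 1 to 20 rows; each row shifts and turns the commanded pose from where the row before left it; what a row does not reach is not made up. Full scale, the value 1, is 20 mm for a shift and 0.12 rad for a turn. A row lasts 1/12 s, in which the tool goes at most 41.7 mm and 7.16 degrees, less where a joint would pass 70% of its speed; a pose out of reach is approached as far as the arm can. A call with a number of a shift or a turn outside -1 to 1 is refused whole. A call with a gripper value outside its range is refused whole. OPENING is the opening, from 0 (shut) to 1 (fully open), set as the call begins (- or left out, the last holds). The fingers move at their own pace and stop on an object; FORCE is the grip in N (left out, the last holds). Time passes only in rows, so rows that do not move let the fingers close. It gives the time, the measured TCP pose, the force, the opening and the grip force at its end, in the units of the state.
- bot.get_obs(): the state, without advancing time (a new reading comes with each control period).
- bot.camera(name): name is "side" or "top" or "wrist"; returns the picture (384x512x3 uint8, red, green, blue); there is no depth.
- bot.camera_model(name): a dict with "vertical_fov" (degrees; the focal length in pixels is half the picture's height over the tangent of half this angle, whatever the lens; pixels are square), "cx", "cy" (the principal point, pixels), "k1" (the pictures are not rectified: a ray, as slopes to the right and down, at radius r is drawn at 1 + k1 r^2 times it, then the intrinsics apply), "R" (3x3) and "t" (3): a world point X has camera coordinates R X + t. Camera axes: x right, y down, z forward; pixel columns grow to the right and rows downward; lengths in m; the calibration is good to about 2 mm. A picture is of the moment at which its call begins: read the wrist's pose just before it. camera_model takes no time and is no camera call; for the wrist camera it gives the pose at the moment of the call.
- bot.job_done(): hands the job in; it is judged then, once.
The state is a dict: "time": time; "q": joint angles; "qd": joint speeds; "joint_efforts": joint torques, N m; "ee_pos": TCP position; "tcp_rot": TCP orientation; "wrist_force": force on the tool from outside, world axes, zero at the start; "torque": the same for the moment, N m; "opening": finger opening in m; "grasp_force": force on a finger pad.
Only numpy, scipy, OpenCV 4.12 (cv2) and the standard library are available. Lean on these libraries where they do the work, as an engineer would, in place of code of your own. Each camera call takes 0.05 s, during which the arm holds its last target. There are 200 camera calls.

## Working session

There is one attempt and no reset: what is moved stays moved. The work goes in short steps, Python scripts to look and compute and a shell command to move; the robot and the scene stay as the last step left them, time stands still between calls to the robot, and variables do not carry over. Pictures are saved under pics/ and viewed, at most 10 in all, crops included, and the job is handed in when it is done.

```bash
mkdir -p pics
cat > h.py <<'E'
import numpy as np, cv2
from workcell import bot
def snap(n,f):
    im=bot.camera(n); cv2.imwrite('pics/'+f,cv2.cvtColor(im,cv2.COLOR_RGB2BGR)); return im
def K(m):
    f=192/np.tan(np.radians(m['vertical_fov'])/2); return f
def ray(m,u,v):
    f=K(m); d=np.array([(u-m['cx'])/f,(v-m['cy'])/f]); s=d.copy()
    for _ in range(20): s=d/(1+m['k1']*(s@s))
    R=np.array(m['R']);t=np.array(m['t'])
    return -R.T@t, R.T@np.array([s[0],s[1],1])
def atz(m,u,v,z):
    c,d=ray(m,u,v); return c+d*(z-c[2])/d[2]
def proj(m,X):
    p=np.array(m['R'])@np.array(X)+np.array(m['t']); s=p[:2]/p[2]; s=s*(1+m['k1']*(s@s)); return s*K(m)+[m['cx'],m['cy']]
E
python3 - <<'E'
from h import *
a=snap('top','top.png'); b=snap('side','side.png')
for n in('top','side'):
    m=bot.camera_model(n); print(n,m['vertical_fov'],m['k1'],-np.array(m['R']).T@np.array(m['t']))
im=cv2.imread('pics/top.png'); cv2.imwrite('pics/top2.png',cv2.resize(im,(800,600),interpolation=cv2.INTER_CUBIC))
im=cv2.imread('pics/side.png'); cv2.imwrite('pics/side2.png',cv2.resize(im,(800,600),interpolation=cv2.INTER_CUBIC))
o=bot.get_obs();print(o)
E
```

```text
top 43.803811916990625 -0.15207378720698578 [0.37087984 0.054222   1.08283523]
side 56.94081471889743 0.016481095166982894 [0.49253173 0.49894307 0.62436549]
{'time': 0.1, 'q': array([-6.66915847e+01,  5.00843277e+00,  1.00395856e+01,  9.50996600e+01,
       -1.62761925e-05,  9.00002763e+01]), 'qd': array([-0.036187  , -0.02730739,  0.1237236 , -0.02320221,  0.05080184,
       -0.00659808]), 'joint_efforts': array([ 1.43240602e-03, -5.21562123e+01,  4.65652657e+01,  1.59778056e-02,
        5.64730999e-05, -4.37602765e-06]), 'ee_pos': array([ 0.21755309, -0.50494865,  0.24965461]), 'tcp_rot': array([-1.79931493e+02,  1.66065424e-05,  2.33081390e+01]), 'wrist_force': array([-0.16271049,  0.63696642, -0.30974048]), 'torque': array([ 0.00551963, -0.01282981,  0.01652832]), 'grasp_force': 0.0, 'opening': 0.08548145564040868}
```

View pics/top2.png

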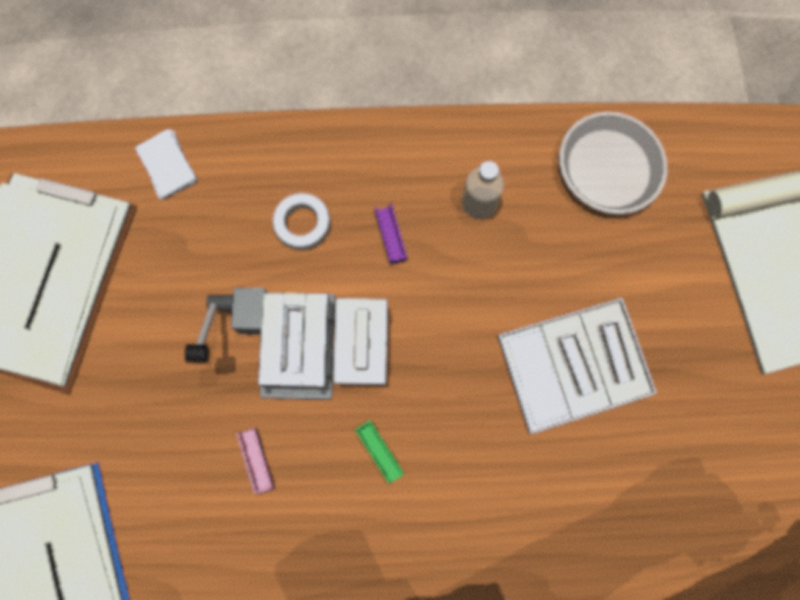

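View pics/side2.png

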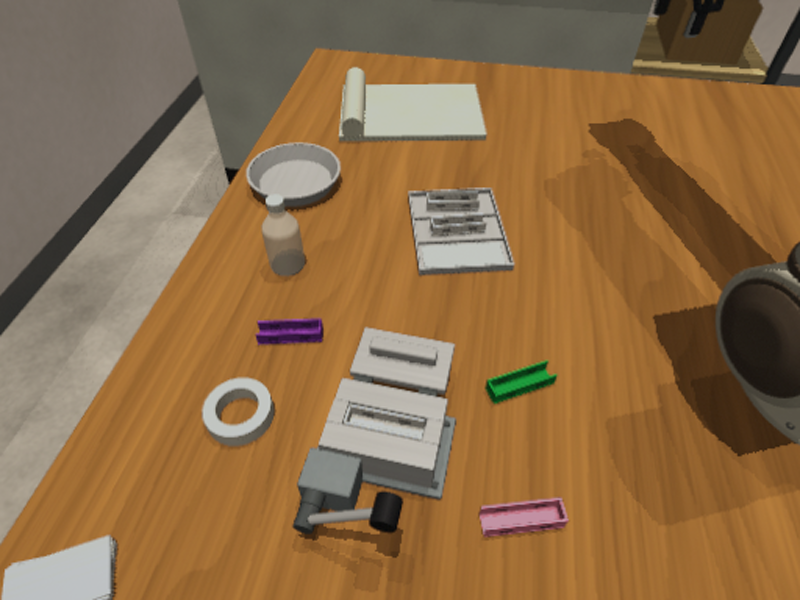

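Top view (800x600 scale): the die is at (295,340), with lever knob (197,353) and hinge (215,302). The tray is at (577,365), its empty lane on the left at about (535,380).

Things that could be taken for the splint:
- aluminium part in the cavity (293,340)
- male former (362,338)
- finished splints (576,365) and (617,352)
- pink (255,461), green (380,452) and purple (391,235) look-alikes

By the description I choose the one in the cavity. Next, a close crop to check it.

Run:
```python
import cv2,numpy as np
im=cv2.imread('pics/top.png')
a=im[175:265,112:254]; a=cv2.resize(a,None,fx=5.6,fy=5.6,interpolation=cv2.INTER_CUBIC); cv2.imwrite('pics/c1.png',a)
b=im[185:281,312:424]; b=cv2.resize(b,None,fx=6,fy=6,interpolation=cv2.INTER_CUBIC); cv2.imwrite('pics/c2.png',b)
print(a.shape,b.shape)
```

```text
(504, 795, 3) (576, 672, 3)
```

View pics/c1.png

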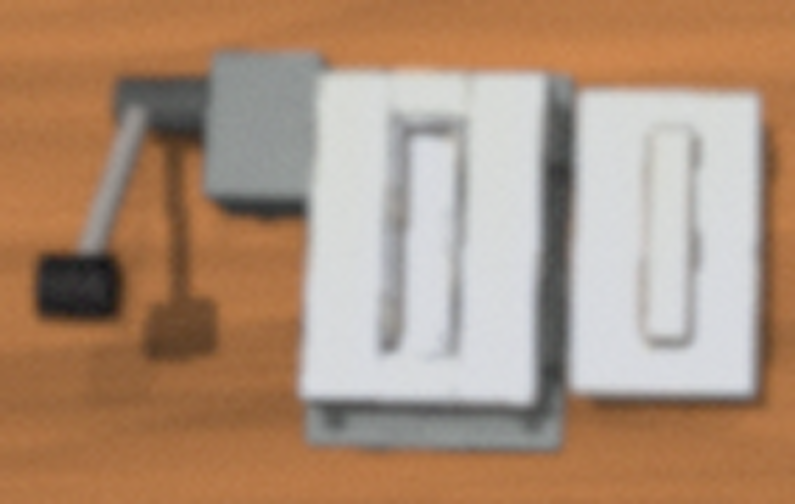

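View pics/c2.png

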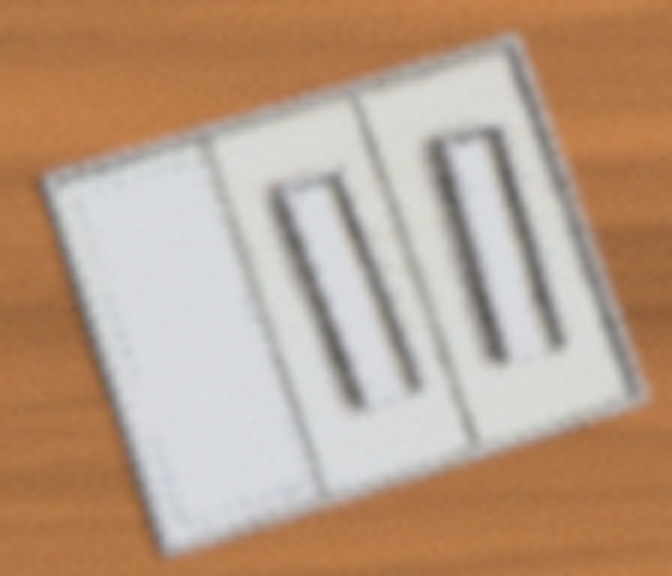

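The crop confirms it: an aluminium gutter sits in the cavity, crop pixel (425,235), between die top corners (318,72), (548,75), (538,402) and (303,398). The knob is at (78,287). In the second crop the tray rim corners are (42,177), (518,35), (650,400) and (165,555), and the empty lined lane is the left one.

```bash
cat > fit.py <<'E'
from h import *
from scipy.optimize import least_squares
T=bot.camera_model('top'); S=bot.camera_model('side')
un=lambda p,s,o:(np.array(p,float)+.5)/s-.5+np.array(o)
def pt(q,L): c,s=np.cos(q[2]),np.sin(q[2]); return np.array([q[0]+c*L[0]-s*L[1],q[1]+s*L[0]+c*L[1],L[2]])
def fit(L,P,m,x0):
    f=lambda q:np.concatenate([proj(m,pt(q,l))-p for l,p in zip(L,P)])
    r=least_squares(f,x0); return r.x,f(r.x)
if __name__=='__main__':
    # die top: +x up,+y left
    L=[(.065,.045,.06),(.065,-.045,.06),(-.065,-.045,.06),(-.065,.045,.06),(.047,.015,.06),(.047,-.015,.06),(-.047,-.015,.06),(-.047,.015,.06)]
    P=[un(p,5.6,(112,175)) for p in [(318,72),(548,75),(538,402),(303,398),(393,115),(466,115),(456,354),(380,352)]]
    d,r=fit(L,P,T,[.4,.2,0]); print('die',d,np.degrees(d[2]),np.abs(r).max())
    side=[(364,380),(447,397),(436,470),(320,446)]
    LS=[(.065,.045,.06),(.065,-.045,.06),(-.065,-.045,.06),(-.065,.045,.06)]
    print('side pred die',[(proj(S,pt(d,l))*1.5625+.28).round(0).tolist() for l in LS+[(.047,.015,.06),(.047,-.015,.06),(-.047,-.015,.06),(-.047,.015,.06)]])
    L=[(.075,.098,.014),(.075,-.098,.014),(-.075,-.098,.014),(-.075,.098,.014)]
    P=[un(p,6,(312,185)) for p in [(42,177),(518,35),(650,400),(165,555)]]
    t,r=fit(L,P,T,[.4,-.2,.3]); print('tray',t,np.degrees(t[2]),np.abs(r).max())
    print('side pred tray',[(proj(S,pt(t,l))*1.5625+.28).round(0).tolist() for l in L])
    print('lane',pt(t,(0,.062,.004)),'cav',pt(d,(0,0,.06)),'hinge',pt(d,(.055,.12,.04)))
    for a in(0,1.1): print('knob',a,pt(d,(.055-.115*np.sin(1.1-a),.12,.04+.115*np.cos(1.1-a))))
    k=pt(d,(.055-.115*np.sin(1.1),.12,.04+.115*np.cos(1.1)))
    print('knob px crop',(proj(T,k)-[112,175]+.5)*5.6, proj(S,k)*1.5625)
    print('gel/tape',atz(T,483/1.5625,195/1.5625,.03),atz(T,301/1.5625,221/1.5625,.025))
E
python3 fit.py
python3 - <<'E'
import cv2
im=cv2.imread('pics/side.png')[195:350,180:310]
cv2.imwrite('pics/c3.png',cv2.resize(im,None,fx=3.8,fy=3.8,interpolation=cv2.INTER_CUBIC))
E
```

```text
die [ 0.56374545  0.18971342 -0.04440274] -2.5440894444239213 0.5800338252907409
side pred die [[318.0, 445.0], [341.0, 378.0], [447.0, 399.0], [433.0, 470.0], [341.0, 424.0], [348.0, 402.0], [427.0, 418.0], [422.0, 441.0]]
tray [ 0.52067255 -0.217413    0.2548159 ] 14.599875688283843 0.3053051710876389
side pred tray [[419.0, 269.0], [408.0, 192.0], [491.0, 188.0], [514.0, 264.0]]
lane [ 0.50504438 -0.157415    0.004     ] cav [0.56374545 0.18971342 0.06      ] hinge [0.62401781 0.3071538  0.04      ]
knob 0 [0.52162999 0.31170309 0.09216355]
knob 1.1 [0.62401781 0.3071538  0.155     ]
knob px crop [ 93.88487917 337.80517289] [402.11975212 524.80791323]
gel/tape [ 0.77923542 -0.09271699  0.03      ] [0.74839008 0.18223002 0.025     ]
```

View pics/c3.png

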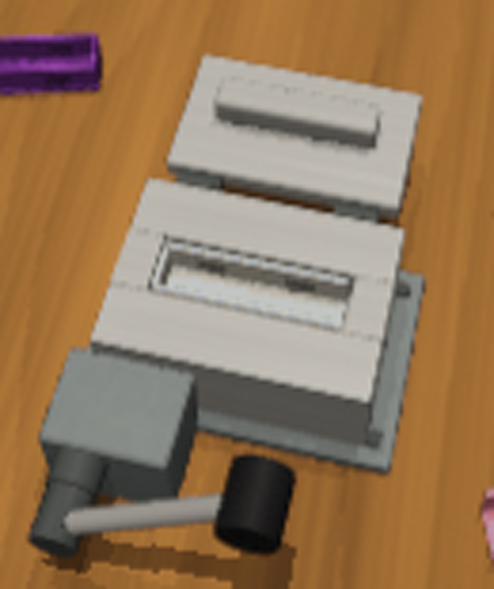

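The side crop agrees with the die pose (cavity corners near (165,240), (352,275), (345,325) and (155,288)). The knob centre is at crop (255,503), which does not match lever angle 0, so I'll fit the angle.

Run:
```python
from fit import *
d=[.56374545,.18971342,-.04440274]
K=lambda a:pt(d,(.055-.115*np.sin(1.1-a),.12,.04+.115*np.cos(1.1-a)))
for m,p in((T,un((78,287),5.6,(112,175))),(S,un((255,503),3.8,(180,195)))):
    r=least_squares(lambda a:proj(m,K(a[0]))-p,[.2]); print(r.x,r.fun,K(r.x[0]))
o=bot.get_obs();print(o['ee_pos'],o['tcp_rot'])
```

```text
[0.24330456] [ 0.42478402 -0.08273432] [0.5372     0.31101128 0.1153179 ]
[0.24919706] [-0.20026288  0.30038073] [0.53764487 0.31099151 0.11582867]
[ 0.21755309 -0.50494865  0.24965461] [-1.79931493e+02  1.66065424e-05  2.33081390e+01]
```

```bash
R='x'; python3 -m crank '[[[0.4,1,-0.06,0,0,-0.094],[0.4,1,-0.06,0,0,-0.094],[0.4,1,-0.06,0,0,-0.094],[0.4,1,-0.06,0,0,-0.094],[0.4,1,-0.06,0,0,-0.094],[0.4,1,-0.06,0,0,-0.094],[0.4,1,-0.06,0,0,-0.094],[0.4,1,-0.06,0,0,-0.094],[0.4,1,-0.06,0,0,-0.094],[0.4,1,-0.06,0,0,-0.094],[0.4,1,-0.06,0,0,-0.094],[0.4,1,-0.06,0,0,-0.094],[0.4,1,-0.06,0,0,-0.094],[0.4,1,-0.06,0,0,-0.094],[0.4,1,-0.06,0,0,-0.094],[0.4,1,-0.06,0,0,-0.094],[0.4,1,-0.06,0,0,-0.094],[0.4,1,-0.06,0,0,-0.094],[0.4,1,-0.06,0,0,-0.094],[0.4,1,-0.06,0,0,-0.094]]]' 0.65 20
```

```text
time: 1.77
ee_pos: [0.3777, -0.104, 0.226]
tcp_rot: [-180.0, 0.0, 10.3]
wrist_force: [0.5, -0.7, 0.7]
opening: 0.0554
grasp_force: 0.0
```

```bash
python3 -m crank '[[[0.4,1,-0.06,0,0,-0.094],[0.4,1,-0.06,0,0,-0.094],[0.4,1,-0.06,0,0,-0.094],[0.4,1,-0.06,0,0,-0.094],[0.4,1,-0.06,0,0,-0.094],[0.4,1,-0.06,0,0,-0.094],[0.4,1,-0.06,0,0,-0.094],[0.4,1,-0.06,0,0,-0.094],[0.4,1,-0.06,0,0,-0.094],[0.4,1,-0.06,0,0,-0.094],[0.4,1,-0.06,0,0,-0.094],[0.4,1,-0.06,0,0,-0.094],[0.4,1,-0.06,0,0,-0.094],[0.4,1,-0.06,0,0,-0.094],[0.4,1,-0.06,0,0,-0.094],[0.4,1,-0.06,0,0,-0.094],[0.4,1,-0.06,0,0,-0.094],[0.4,1,-0.06,0,0,-0.094],[0,0.6,0,0,0,-0.094],[0,0.4,0,0,0,-0.094]]]'
python3 - <<'E'
from h import *
m=bot.camera_model('wrist'); snap('wrist','w1.png')
print(bot.get_obs()['ee_pos'],bot.get_obs()['tcp_rot'])
im=cv2.imread('pics/w1.png'); cv2.imwrite('pics/w1b.png',cv2.resize(im,(800,600),interpolation=cv2.INTER_CUBIC))
print((proj(m,[.5375,.311,.1155])*1.5625).round(), (proj(m,[.5375,.311,.1285])*1.5625).round(), (proj(m,[.5637,.1897,.06])*1.5625).round())
E
```

```text
time: 3.43
ee_pos: [0.543, 0.1231, 0.2041]
tcp_rot: [-173.5, 0.1, 9.7]
wrist_force: [0.4, -0.0, -0.7]
opening: 0.0554
grasp_force: 0.0
[0.54283953 0.12296221 0.2043051 ] [-1.73469093e+02  9.26682918e-02  9.71203249e+00]
[ 50. 255.] [ 29. 261.] [316. 229.]
```

View pics/w1b.png

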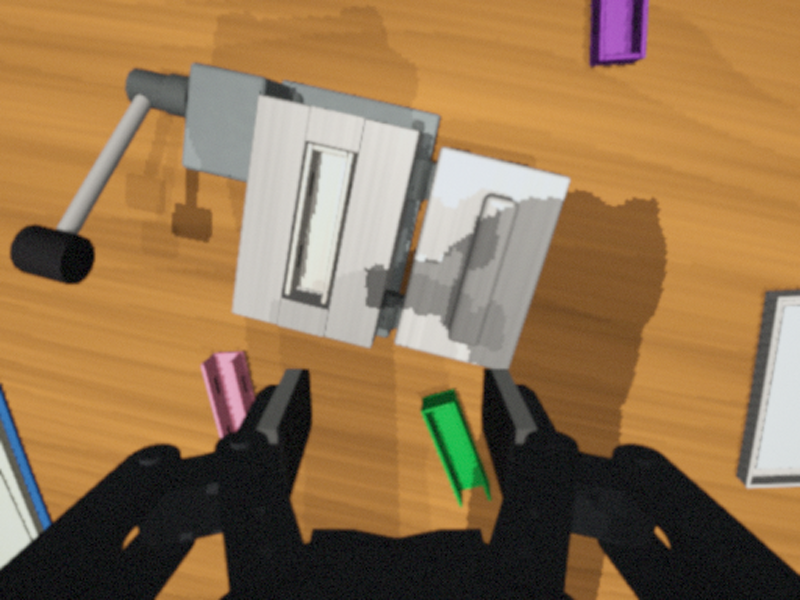

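Wrist picture: the knob is at (52,254) against (50,255) predicted, and the cavity centre is at (320,225) against (316,229), so both positions are confirmed. The arm lagged and tilted, so I'll check its joints.

```bash
python3 - <<'E'
from h import *
o=bot.get_obs(); print(o['q'].round(1),o['qd'].round(1),o['ee_pos'],o['tcp_rot'],o['time'])
E
python3 -m crank '[[[0,0,0,0,0,0],[0,0,0,0,0,0]]]'; python3 -c "
from h import *
print(bot.get_obs()['q'].round(1))"
```

```text
[  9.6   5.1   5.   89.9   6.5 179.9] [-0.1 -1.3 -0.7  0.1 -0.9  0. ] [0.54283953 0.12296221 0.2043051 ] [-1.73469093e+02  9.26682918e-02  9.71203249e+00] 3.4833
time: 3.65
ee_pos: [0.5423, 0.1227, 0.2049]
tcp_rot: [-173.5, 0.0, 9.7]
wrist_force: [-0.1, -0.2, -1.0]
opening: 0.0554
grasp_force: 0.0
[  9.7   5.    4.9  89.9   6.5 179.9]
```

```bash
python3 -m crank '[[[0,0,0,-0.47,-0.08,0],[0,0,0,-0.46,-0.08,0],[0,0,0,0,0,1],[0,0,0,0,0,1],[0,0.5,0,0,0,1],[0,0.5,0,0,0,1],[0,0.5,0,0,0,1],[0,0.5,0,0,0,1],[0,0.5,0,0,0,1],[0,0.5,0,0,0,1],[0,0.5,0,0,0,1],[0,0.5,0,0,0,1],[0,0.5,0,0,0,1],[0,0.5,0,0,0,1],[0,0.5,0,0,0,1],[0,0.5,0,0,0,1],[0,0.5,0,0,0,1],[0,0.5,0,0,0,1],[0,0.5,0,0,0,1],[0,0.5,0,0,0,1]]]'; python3 -c "
from h import *
o=bot.get_obs();print(o['q'].round(1),o['ee_pos'],o['tcp_rot'])"
```

```text
time: 5.32
ee_pos: [0.545, 0.2688, 0.2051]
tcp_rot: [-179.4, 0.1, 135.1]
wrist_force: [-0.5, -1.1, 0.5]
opening: 0.0555
grasp_force: 0.0
[26.4 12.9 13.9 91.6 -0.3 71.3] [0.54504489 0.26883551 0.20511727] [-1.79405948e+02  1.01428407e-01  1.35116420e+02]
```

```bash
python3 -m crank '[[[-0.1,0.5,-0.5,0,0,1],[-0.1,0.5,-0.5,0,0,1],[-0.1,0.5,0,0,0,1],[-0.1,0,0,0,0,1],[0,0,0,0,0,1],[0,0,0,0,0,1],[0,0,0,0,0,0],[0,0,0,0,0,0]]]'; python3 -c "
from h import *
o=bot.get_obs();print(o['q'].round(1),o['ee_pos'],o['tcp_rot'])"
```

```text
time: 5.98
ee_pos: [0.5371, 0.2984, 0.185]
tcp_rot: [-179.4, 0.1, 175.8]
wrist_force: [0.2, -0.1, -0.1]
opening: 0.0553
grasp_force: 0.0
[29.3 13.3 12.3 89.2 -0.6 33.5] [0.53714753 0.29844023 0.18504596] [-1.79390374e+02  1.09596984e-01  1.75819431e+02]
```

```bash
python3 -m crank '[[[0,0.63,0,0,0,0.25],[0,0,-0.6,0,0,0],[0,0,-0.6,0,0,0],[0,0,-0.6,0,0,0],[0,0,-0.6,0,0,0],[0,0,-0.6,0,0,0],[0,0,-0.5,0,0,0],[0,0,0,0,0,0],[0,0,0,0,0,0]]]' && python3 -m crank '[[[0,0,0,0,0,0],[0,0,0,0,0,0],[0,0,0,0,0,0],[0,0,0,0,0,0],[0,0,0,0,0,0],[0,0,0,0,0,0]]]' 0 20
```

```text
time: 6.73
ee_pos: [0.5369, 0.311, 0.1139]
tcp_rot: [-179.3, 0.0, 177.7]
wrist_force: [-0.8, 0.5, -0.5]
opening: 0.0555
grasp_force: 0.0
time: 7.23
ee_pos: [0.5373, 0.3113, 0.1154]
tcp_rot: [-179.4, 0.1, 177.7]
wrist_force: [-2.9, -3.9, 5.3]
opening: 0.0274
grasp_force: 24.3
```

```bash
python3 -m crank '[[[0.27,-0.016,0.285,0,0,0],[0.315,-0.016,0.295,0,0,0],[0.315,-0.016,0.25,0,0,0],[0.33,-0.016,0.23,0,0,0],[0.35,-0.016,0.205,0,0,0],[0.36,-0.016,0.18,0,0,0],[0.37,-0.016,0.155,0,0,0],[0.38,-0.016,0.13,0,0,0],[0.39,-0.016,0.1,0,0,0],[0.455,-0.016,0.085,0,0,0],[0.4,-0.016,0.04,0,0,0],[0.4,-0.016,0.015,0,0,0],[0,0,0,0,0,0],[0,0,0,0,0,0],[0,0,0,0,0,0]]]'
python3 - <<'E'
from h import *
snap('side','s2.png'); snap('top','t2.png')
a=cv2.resize(cv2.imread('pics/s2.png')[175:350,170:320],None,fx=3.4,fy=3.4,interpolation=cv2.INTER_CUBIC)
cv2.imwrite('pics/s2c.png',a)
S=bot.camera_model('side');print((proj(S,[.624,.3072,.155])-[170,175])*3.4,(proj(S,[.624,.3072,.04])-[170,175])*3.4)
o=bot.get_obs();print(o['ee_pos'],o['tcp_rot'],o['wrist_force'])
E
```

```text
time: 8.48
ee_pos: [0.6243, 0.3069, 0.1539]
tcp_rot: [-179.3, 0.1, 177.7]
wrist_force: [1.2, -6.4, -0.3]
opening: 0.0278
grasp_force: 21.2
[ 52.40979723 433.89556919] [ 86.84025865 538.18463438]
[0.62414497 0.3069287  0.15391676] [-1.79326041e+02  1.21086578e-01  1.77738682e+02] [ 0.93824649 -5.1052169   0.19185513]
```

View pics/s2c.png

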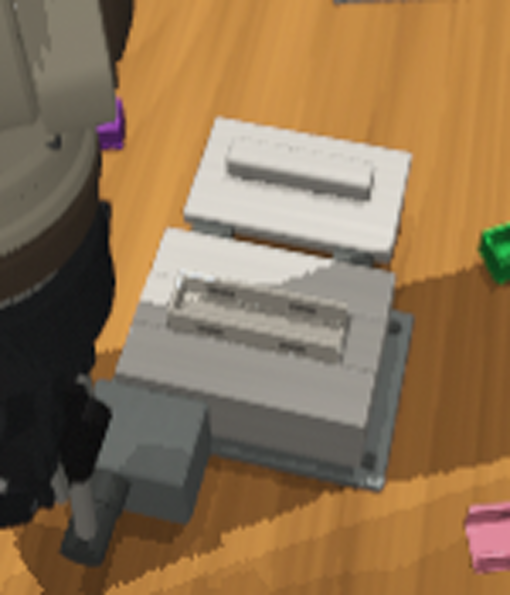

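Side picture: the rod stands up from the hinge (85,538) and the splint's rim now rises out of the cavity around (265,315). I'll release and go up.

```bash
python3 -m crank '[[[0,0,0,0,0,0],[0,0,0,0,0,0],[0,0,0,0,0,0],[0,0,0.2,0,0,0],[0,0,0.6,0,0,0],[0,0,1,0,0,0],[0,0,1,0,0,0],[0,0,1,0,0,0],[0,0,0.4,0,0,0],[-0.4,-1,0,0,0,0],[-0.5,-1,0,0,0,0],[-0.5,-1,0,0,0,0],[-0.5,-1,0,0,0,0],[-0.5,-1,0,0,0,0],[-0.5,-0.85,0,0,0,0],[0,0,0,0,0,0],[0,0,0,0,0,0]]]' 0.65
python3 - <<'E'
from h import *
m=bot.camera_model('wrist'); o=bot.get_obs(); snap('wrist','w3.png'); snap('side','s3.png')
w=cv2.imread('pics/w3.png')[40:290,60:400]; s=cv2.imread('pics/s3.png')[195:350,160:310]
w=cv2.resize(w,(544,400),interpolation=cv2.INTER_CUBIC); s=cv2.resize(s,(251*400//400,int(155*251/150)),interpolation=cv2.INTER_CUBIC)
c=np.zeros((400,800,3),np.uint8); c[:,:544]=w; c[:s.shape[0],545:545+s.shape[1]]=s; cv2.imwrite('pics/w3c.png',c)
from fit import pt
d=[.56374545,.18971342,-.04440274]
for L in [(.045,.013,.076),(.045,-.013,.076),(-.045,-.013,.076),(-.045,.013,.076)]: print(((proj(m,pt(d,L))-[60,40])*1.6).round())
S=bot.camera_model('side')
for a in(0,.1,-.1):
  p=proj(S,pt(d,(.055+.115*np.sin(a),.12,.04+.115*np.cos(a)))); print((p-[160,195])*251/150+[545,0])
print(o['ee_pos'],o['tcp_rot'])
E
```

```text
time: 10.0
ee_pos: [0.5658, 0.19, 0.2384]
tcp_rot: [-179.4, 0.1, 177.7]
wrist_force: [-0.1, 0.8, 0.2]
opening: 0.0556
grasp_force: 0.0
[332. 285.]
[290. 285.]
[289. 139.]
[334. 139.]
[587.52371646 180.02165634]
[574.53278732 177.39725185]
[600.79919553 183.26992167]
[0.5658288  0.19001946 0.23839888] [-1.79407394e+02  1.27589191e-01  1.77706618e+02]
```

View pics/w3c.png

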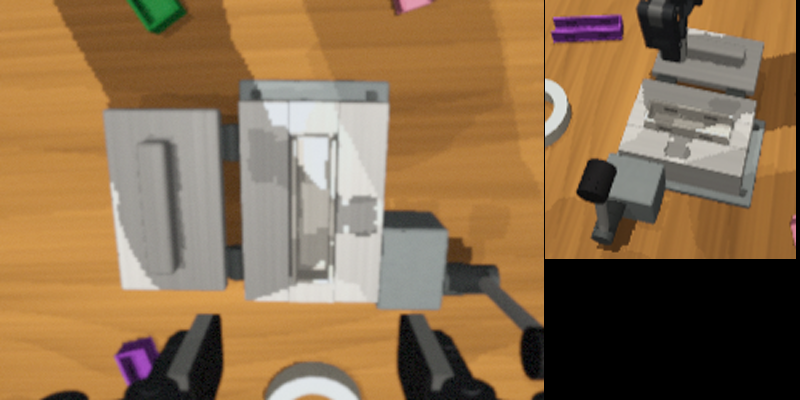

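The composite shows the splint raised, at wrist crop (290–338, 135–282), within about 2 mm of prediction. The knob in the side view looks near (597,180) against (587,180) for upright, so I'll measure the lever angle more finely.

Run:
```python
from fit import *
snap('top','t3.png')
s=cv2.resize(cv2.imread('pics/s3.png')[280:350,165:235],(490,490),interpolation=cv2.INTER_CUBIC)
t=cv2.resize(cv2.imread('pics/t3.png')[175:219,112:156],(308,308),interpolation=cv2.INTER_CUBIC)
c=np.zeros((490,800,3),np.uint8); c[:,:490]=s; c[:308,491:799]=t; cv2.imwrite('pics/lev.png',c)
d=[.56374545,.18971342,-.04440274]
for a in(.8,.9,1,1.1,1.2):
  k=pt(d,(.055-.115*np.sin(1.1-a),.12,.04+.115*np.cos(1.1-a)))
  print(a,((proj(S,k)-[165,280]+.5)*7).round(),((proj(T,k)-[112,175]+.5)*7+[491,0]).round())
h=pt(d,(.055,.12,.04)); print('hinge',((proj(S,h)-[165,280]+.5)*7).round(),((proj(T,h)-[112,175]+.5)*7+[491,0]).round())
```

```text
0.8 [313. 209.] [574. 159.]
0.9 [258. 191.] [574. 119.]
1 [202. 175.] [576.  79.]
1.1 [146. 162.] [578.  41.]
1.2 [ 92. 151.] [582.   3.]
hinge [217. 376.] [670. 131.]
```

View pics/lev.png

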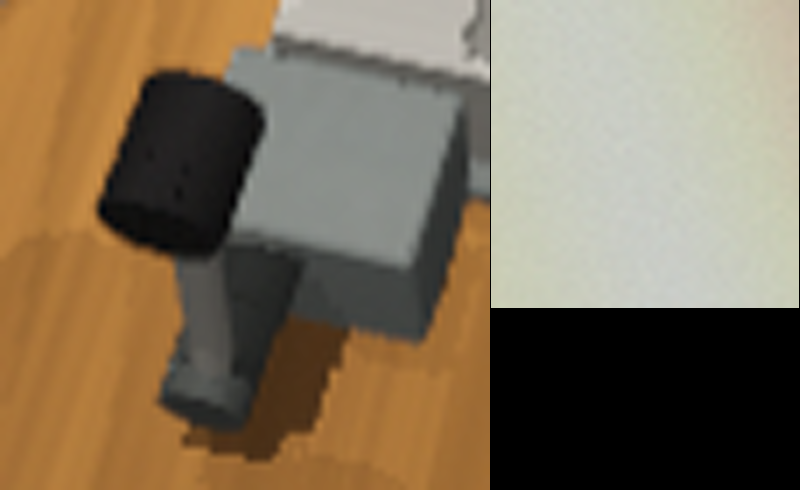

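The knob centre in the side crop is at (182,162), against (146,162) predicted for upright. That puts the lever near 1.04 rad. I'll cross-check with the wrist image.

Run:
```python
from fit import *
m=bot.camera_model('wrist')
w=cv2.imread('pics/w3.png'); x0,y0=330,180
c=cv2.resize(w[y0:y0+110,x0:x0+150],None,fx=5,fy=5,interpolation=cv2.INTER_CUBIC); cv2.imwrite('pics/w3l.png',c)
d=[.56374545,.18971342,-.04440274]
for a in(.9,1,1.1,1.2):
  k=pt(d,(.055-.115*np.sin(1.1-a),.12,.04+.115*np.cos(1.1-a)))
  print(a,((proj(m,k)-[x0,y0]+.5)*5).round())
h=pt(d,(.055,.12,.04)); print('hinge',((proj(m,h)-[x0,y0]+.5)*5).round())
h=pt(d,(.065,.045,.06)); print('diecorner',((proj(m,h)-[x0,y0]+.5)*5).round())
```

```text
0.9 [406. 316.]
1 [399. 388.]
1.1 [388. 456.]
1.2 [374. 517.]
hinge [153. 175.]
diecorner [-171.  251.]
```

View pics/w3l.png

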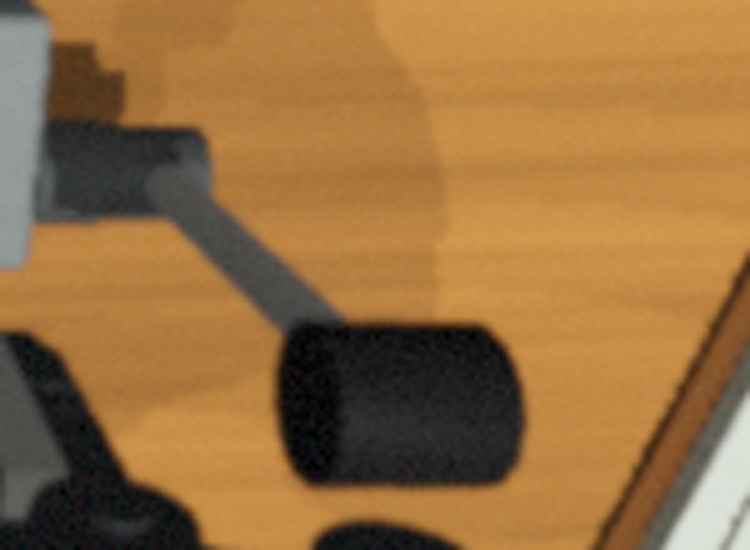

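Both views give about 1.03 rad (knob at crop (402,405), between 388 for 1.0 rad and 456 for 1.1 rad), 4° short of upright. I'll regrip the knob and finish the swing.

```bash
python3 -m crank '[[[0.42,0.98,0,0,0,0],[0.42,0.98,0,0,0,0],[0.42,0.98,0,0,0,0],[0.42,0.98,0,0,0,0],[0.42,0.98,0,0,0,0],[0.42,0.98,0,0,0,0],[0,0,-0.6,0,0,0],[0,0,-0.6,0,0,0],[0,0,-0.6,0,0,0],[0,0,-0.6,0,0,0],[0,0,-0.6,0,0,0],[0,0,-0.6,0,0,0],[0,0,-0.6,0,0,0],[0,0,0,0,0,0],[0,0,0,0,0,0]]]' && python3 -m crank '[[[0,0,0,0,0,0],[0,0,0,0,0,0],[0,0,0,0,0,0],[0,0,0,0,0,0],[0,0,0,0,0,0],[0,0,0,0,0,0]]]' 0 40 && python3 -m crank '[[[0.15,-0.005,0.01,0,0,0],[0.15,-0.005,0,0,0,0],[0.15,0,0,0,0,0],[0,0,0,0,0,0],[0,0,0,0,0,0],[0,0,0,0,0,0]]]'
```

```text
time: 11.4
ee_pos: [0.616, 0.3086, 0.153]
tcp_rot: [-179.3, -0.0, 177.8]
wrist_force: [-0.9, 0.4, 0.1]
opening: 0.0554
grasp_force: 0.0
time: 11.9
ee_pos: [0.6168, 0.3073, 0.1554]
tcp_rot: [-179.4, 0.2, 177.7]
wrist_force: [-2.0, -5.8, 2.7]
opening: 0.0272
grasp_force: 40.6
time: 12.4
ee_pos: [0.6253, 0.3068, 0.1555]
tcp_rot: [-179.3, 0.1, 177.7]
wrist_force: [-3.0, -6.4, 3.7]
opening: 0.0274
grasp_force: 41.1
```

```bash
cat > lev.py <<'E'
from fit import *
# knob blob centroid, calibrated on w3 (visual centre 402,405 in crop)
def blob(w,x0=375,y0=240,x1=440,y1=280):
    g=w[y0:y1,x0:x1].max(2)<45
    n,l,s,c=cv2.connectedComponentsWithStats(g.astype(np.uint8)); i=1+np.argmax(s[1:,4]); return c[i]+[x0,y0],s[i]
if __name__=='__main__':
    import sys
    print(blob(cv2.imread('pics/w3.png')), np.array([402,405])/5+[330,180])
    f=sys.argv[1]; m=bot.camera_model('wrist'); snap('wrist',f)
    c,s=blob(cv2.imread('pics/'+f),375,235,460,310); print(c,s)
    d=[.56374545,.18971342,-.04440274]
    for a in(1,1.1,1.2): print(a,proj(m,pt(d,(.055-.115*np.sin(1.1-a),.12,.04+.115*np.cos(1.1-a)))))
E
python3 -m crank '[[[0,0,0,0,0,0],[0,0,0,0,0,0],[0,0,0,0,0,0],[0,0,0.2,0,0,0],[0,0,0.6,0,0,0],[0,0,1,0,0,0],[0,0,1,0,0,0],[0,0,1,0,0,0],[0,0,0.4,0,0,0],[-0.5,-1,0,0,0,0],[-0.5,-1,0,0,0,0],[-0.5,-1,0,0,0,0],[-0.5,-1,0,0,0,0],[-0.5,-1,0,0,0,0],[-0.5,-0.85,0,0,0,0],[0,0,0,0,0,0],[0,0,0,0,0,0]]]' 0.65 && python3 lev.py w4.png
```

```text
time: 13.82
ee_pos: [0.5653, 0.1904, 0.2386]
tcp_rot: [-179.4, 0.1, 177.7]
wrist_force: [-0.5, 0.6, -0.5]
opening: 0.0555
grasp_force: 0.0
(array([409.01194268, 259.95859873]), array([  11,    4,   48,   33, 1256], dtype=int32)) [410.4 261. ]
[405.70707472 283.91176471] [   0   19   69   56 2516]
1 [409.6561037  257.33897954]
1.1 [407.52049772 270.75464398]
1.2 [404.75616764 282.9464546 ]
```

Run:
```python
from lev import *
snap('side','s5.png')
for f in('s3.png','s5.png'): print(blob(cv2.imread('pics/'+f),165,280,235,350))
d=[.56374545,.18971342,-.04440274]
for a in(1,1.05,1.1,1.15): print(a,proj(S,pt(d,(.055-.115*np.sin(1.1-a),.12,.04+.115*np.cos(1.1-a)))))
```

```text
(array([190.62325581, 303.34186047]), array([ 14,  11,  24,  26, 430], dtype=int32))
(array([185.08665105, 301.78922717]), array([  9,   9,  23,  27, 427], dtype=int32))
1 [193.34613279 304.52385757]
1.05 [189.36548352 303.50813992]
1.1 [185.41257956 302.58266315]
1.15 [181.50227353 301.75051844]
```

The lever now reads 1.104 rad, so it is upright. Next, the splint grasp.

```bash
python3 -m crank '[[[0,0.03,-0.5,0,0,0],[0,0,-1,0,0,0],[0,0,-1,0,0,0],[0,0,-1,0,0,0],[0,0,-1,0,0,0],[0,0,-1,0,0,0],[0,0,-1,0,0,0],[0,0,-0.5,0,0,0],[0,0,-0.3,0,0,0],[0,0,-0.3,0,0,0],[0,0,-0.2,0,0,0],[0,0,0,0,0,0],[0,0,0,0,0,0]]]' 0.55 && python3 -m crank '[[[0,0,0,0,0,0],[0,0,0,0,0,0],[0,0,0,0,0,0],[0,0,0,0,0,0],[0,0,0,0,0,0],[0,0,0,0,0,0]]]' 0 30
```

```text
time: 15.0
ee_pos: [0.5657, 0.1916, 0.0829]
tcp_rot: [-179.4, 0.1, 177.8]
wrist_force: [0.3, -0.1, 0.3]
opening: 0.0472
grasp_force: 0.0
time: 15.5
ee_pos: [0.5657, 0.1915, 0.0831]
tcp_rot: [-179.4, 0.2, 177.8]
wrist_force: [-1.3, -1.2, 5.8]
opening: 0.0255
grasp_force: 32.8
```

```bash
python3 -m crank '[[[0,0,0.15,0,0,0],[0,0,0.3,0,0,0],[0,0,0.5,0,0,0],[0,0,0.8,0,0,0],[0,0,0.8,0,0,0],[0,0,0.8,0,0,0],[0,0,0.8,0,0,0],[0,0,0.5,0,0,0],[0,0,0.3,0,0,0],[0,0,0,0,0,0]]]' && python3 -m crank '[[[-0.05,-0.3,0,0,0,0.05],[-0.1,-0.6,0,0,0,0.1],[-0.16,-0.95,0,0,0,0.14],[-0.16,-0.95,0,0,0,0.14],[-0.16,-0.95,0,0,0,0.14],[-0.16,-0.95,0,0,0,0.14],[-0.16,-0.95,0,0,0,0.14],[-0.16,-0.95,0,0,0,0.14],[-0.16,-0.95,0,0,0,0.14],[-0.16,-0.95,0,0,0,0.14],[-0.16,-0.95,0,0,0,0.14],[-0.16,-0.95,0,0,0,0.14],[-0.16,-0.95,0,0,0,0.14],[-0.16,-0.95,0,0,0,0.14],[-0.16,-0.95,0,0,0,0.14],[-0.16,-0.95,0,0,0,0.14],[-0.16,-0.95,0,0,0,0.14],[-0.16,-0.9,0,0,0,0.14],[-0.16,-0.5,0,0,0,0.1],[-0.1,-0.2,0,0,0,0]]]' && python3 -m crank '[[[0,0,0,0,0,0],[0,0,0,0,0,0],[0,0,0,0,0,0]]]'
```

```text
time: 16.33
ee_pos: [0.5658, 0.1916, 0.1828]
tcp_rot: [-179.4, 0.2, 177.8]
wrist_force: [0.4, -0.6, 0.1]
opening: 0.0252
grasp_force: 32.1
time: 18.0
ee_pos: [0.5049, -0.145, 0.1801]
tcp_rot: [-179.4, -0.0, -165.2]
wrist_force: [0.0, 0.4, -0.4]
opening: 0.0249
grasp_force: 32.1
time: 18.25
ee_pos: [0.5059, -0.143, 0.181]
tcp_rot: [-179.4, 0.1, -165.1]
wrist_force: [-0.3, 0.5, 0.3]
opening: 0.0252
grasp_force: 32.1
```

```bash
python3 -m crank '[[[0.03,-0.35,0,0,0,-0.02],[0.03,-0.35,0,0,0,-0.02],[0,0,-0.3,0,0,0],[0,0,-0.6,0,0,0],[0,0,-0.8,0,0,0],[0,0,-0.9,0,0,0],[0,0,-0.9,0,0,0],[0,0,-0.9,0,0,0],[0,0,-0.8,0,0,0],[0,0,-0.5,0,0,0],[0,0,-0.4,0,0,0],[0,0,-0.3,0,0,0],[0,0,-0.2,0,0,0],[0,0,0,0,0,0],[0,0,0,0,0,0]]]' && python3 -m crank '[[[0,0,-0.1,0,0,0],[0,0,-0.1,0,0,0],[0,0,-0.1,0,0,0],[0,0,-0.1,0,0,0],[0,0,-0.1,0,0,0],[0,0,0,0,0,0],[0,0,0,0,0,0]]]'
```

```text
time: 19.5
ee_pos: [0.5074, -0.1576, 0.0497]
tcp_rot: [-179.4, 0.1, -165.4]
wrist_force: [1.2, -0.6, 0.0]
opening: 0.0249
grasp_force: 32.1
time: 20.08
ee_pos: [0.5071, -0.1575, 0.0391]
tcp_rot: [-179.4, 0.1, -165.4]
wrist_force: [0.2, 0.1, 0.3]
opening: 0.0249
grasp_force: 32.1
```

Before the last few millimetres I'll measure splint alignment and neighbour clearance numerically, then creep down on force.

```bash
python3 -m crank '[[[0,0,-0.1,0,0,0],[0,0,-0.05,0,0,0],[0,0,-0.05,0,0,0],[0,0,0,0,0,0]]]'; python3 -m crank '[[[0,0,-0.05,0,0,0],[0,0,0,0,0,0],[0,0,0,0,0,0]]]';  python3 -m crank '[[[0,0,-0.04,0,0,0],[0,0,0,0,0,0],[0,0,0,0,0,0]]]'
```

```text
time: 20.42
ee_pos: [0.5071, -0.1575, 0.035]
tcp_rot: [-179.4, 0.1, -165.4]
wrist_force: [-0.8, -0.9, 0.2]
opening: 0.0251
grasp_force: 32.1
time: 20.67
ee_pos: [0.5071, -0.1575, 0.0342]
tcp_rot: [-179.4, 0.1, -165.4]
wrist_force: [-0.4, -0.6, -0.3]
opening: 0.0251
grasp_force: 32.1
time: 20.92
ee_pos: [0.5072, -0.1575, 0.0335]
tcp_rot: [-179.4, 0.1, -165.4]
wrist_force: [-1.5, -0.5, -0.6]
opening: 0.0249
grasp_force: 32.1
```

```bash
python3 -m crank '[[[0,0,-0.04,0,0,0],[0,0,0,0,0,0],[0,0,0,0,0,0]]]'; python3 -m crank '[[[0,0,-0.04,0,0,0],[0,0,0,0,0,0],[0,0,0,0,0,0]]]';  python3 -m crank '[[[0,0,-0.04,0,0,0],[0,0,0,0,0,0],[0,0,0,0,0,0]]]'
```

```text
time: 21.17
ee_pos: [0.5072, -0.1576, 0.0333]
tcp_rot: [-179.4, 0.1, -165.4]
wrist_force: [-1.8, 0.4, 6.0]
opening: 0.025
grasp_force: 32.8
time: 21.42
ee_pos: [0.5072, -0.1576, 0.0333]
tcp_rot: [-179.4, 0.1, -165.4]
wrist_force: [-5.5, 0.7, 12.9]
opening: 0.0255
grasp_force: 33.5
time: 21.67
ee_pos: [0.5072, -0.1576, 0.0332]
tcp_rot: [-179.3, 0.1, -165.4]
wrist_force: [-7.5, 2.4, 19.4]
opening: 0.0251
grasp_force: 34.3
```

Floor contact is at 0.0333 m, as expected. I'll ease off, then release gently.

```bash
python3 -m crank '[[[0,0,0.04,0,0,0],[0,0,0.05,0,0,0],[0,0,0,0,0,0],[0,0,0,0,0,0]]]' && python3 -m crank '[[[0,0,0,0,0,0],[0,0,0,0,0,0],[0,0,0,0,0,0],[0,0,0,0,0,0],[0,0,0.2,0,0,0],[0,0,0.4,0,0,0],[0,0,0.8,0,0,0],[0,0,1,0,0,0],[0,0,1,0,0,0],[0,0,1,0,0,0],[0,0,1,0,0,0],[0,0,1,0,0,0],[0,0,0.6,0,0,0],[0,0,0,0,0,0],[0,0,0,0,0,0]]]' 0.48
python3 - <<'E'
from fit import *
m=bot.camera_model('wrist'); w=snap('wrist','w6.png'); s=snap('side','s6.png'); s0=cv2.cvtColor(cv2.imread('pics/side.png'),cv2.COLOR_BGR2RGB)
t=[.52067255,-.217413,.2548159]
# rectify the tray plane at splint rim height and at floor, lane frame, 2 px/mm, into ASCII profile
def rect(M,im,z,ys,xs):
    P=np.array([[proj(M,pt(t,(x,y,z))) for x in xs] for y in ys],np.float32)
    return cv2.remap(im,P[...,0],P[...,1],cv2.INTER_LINEAR).mean(2)
ys=np.arange(.030,.098,.003); xs=np.arange(-.072,.073,.006)
for n,M,im in(('wrist',m,w),('side',S,s)):
    g=rect(M,im,.026,ys,xs); print(n)
    for y,r in zip(ys,g): print('%4d '%round(y*1000),' '.join('%3d'%v for v in r))
E
```

```text
time: 22.0
ee_pos: [0.5073, -0.1576, 0.0333]
tcp_rot: [-179.4, 0.1, -165.4]
wrist_force: [-2.3, -0.3, 5.8]
opening: 0.0249
grasp_force: 32.8
time: 23.25
ee_pos: [0.5074, -0.1576, 0.1731]
tcp_rot: [-179.4, 0.1, -165.4]
wrist_force: [0.2, 0.4, -0.9]
opening: 0.0412
grasp_force: 0.0
wrist
  30  137 168 166 166 167 164 164 162 161 160 156 157 158 153 152 153 151 151 148 199 220 217 129 199 139
  33  146 166 164 161 158 157 137 133 133 139 151 150 151 148 147 145 146 149 146 147 211 211 211 199 140
  36  117 149 158 150 150 128 110 122 127 127 130 131 133 134 140 142 127 122 121 130 208 204 130 201 142
  39  129 162 174 174 176 170 151 150 150 145 168 169 166 167 162 164 164 163 162 201 225 219 122 200 142
  42  147 173 183 181 181 179 159 158 157 156 167 179 177 176 176 175 175 145 173 223 224 222 141 201 144
  45  131 176 183 180 181 180 158 157 157 158 161 177 176 177 176 176 146 196 220 223 222 220 121 201 145
  48  136 175 181 181 181 170 153 157 157 155 164 169 172 169 166 165 132 185 186 209 223 221 141 202 146
  51  133 175 181 182 176 143 133 129 115 115 120 122 128 128 126 123 1
[... 3367 characters left out ...]
  88  87  91  90  90  94  94  94 100 101 100  99 192 198 197 182
  81   86  75 122 142 142 130  89  89  65  60  68  90  90  90  92  83  66  76 103 102 108 192 199 199 172
  84   86  70 123 142 142 138  89  89  74  70  74  90  90  89  91  89  71  76 102 103 113 192 199 199 170
  87   83  70 126 142 142 139  90  93  90  85  90  89  89  90  93 111  91  84 109 101 122 192 195 198 176
  90   81  79 125 142 142 135  95 100  98  93  94  94  88  98 103 142 111  91 111 116 121 192 192 196 181
  93   80  76 124 142 141 130 108  96  94  91  91  95  92  96  95 157 124 118 132 146 157 191 192 189 184
  96   79  71 124 141 136 127 119 109 103 103 115 128 105 115 161 184 172 170 168 174 184 191 191 178 185
```

The rectified wrist view puts the splint's rim at lane y 50–75 mm and x about −45 to +43 mm, so it is centred in the empty lane, lengthwise and hollow up. I'll move well clear, then check the lever and the finished splints, and hand in.

```bash
python3 -m crank '[[[-0.8,-0.3,0.8,0,0,0],[-1,-0.5,0.8,0,0,0],[-1,-0.5,0.3,0,0,0],[-1,-0.5,0,0,0,0],[-1,-0.5,0,0,0,0],[-1,-0.5,0,0,0,0],[-1,-0.5,0,0,0,0],[-0.8,-0.3,0,0,0,0],[0,0,0,0,0,0],[0,0,0,0,0,0],[0,0,0,0,0,0]]]'
python3 - <<'E'
from lev import *
snap('side','s7.png');snap('top','t7.png'); print(blob(cv2.imread('pics/s7.png'),165,280,235,350))
a=cv2.imread('pics/top.png').astype(int); b=cv2.imread('pics/t7.png').astype(int)
D=cv2.blur(np.abs(a-b).max(2).astype(np.float32),(5,5))
t=[.52067255,-.217413,.2548159]
for y in(0,-.062): print('finished',y,[int(D[int(v),int(u)]) for x in np.arange(-.05,.051,.02) for dy in(-.013,0,.013) for u,v in [proj(T,pt(t,(x,y+dy,.02)))]])
E
```

```text
time: 24.27
ee_pos: [0.3553, -0.2294, 0.2102]
tcp_rot: [-179.4, 0.1, -165.4]
wrist_force: [-0.1, 0.8, -0.6]
opening: 0.0407
grasp_force: 0.0
(array([185.06937799, 302.00717703]), array([  9,   9,  23,  27, 418], dtype=int32))
finished 0 [5, 4, 5, 5, 4, 5, 5, 4, 5, 5, 4, 4, 6, 5, 5, 5, 5, 5]
finished -0.062 [5, 5, 4, 5, 5, 5, 4, 4, 5, 4, 4, 4, 5, 5, 5, 5, 5, 5]
```

The lever is still upright and the finished splints have not moved.

```bash
python3 -c "
from workcell import bot
print(bot.job_done())"
```

```text
the job is handed in; nothing more can be done
None
```

The job is handed in at about 24 s: the lever stands upright (about 1.10 rad, after a regrip because the first swing stopped 4° short), the splint lies hollow side up and lengthwise in the empty lane, the finished splints show no change in the images, and the gel bottle and tape roll were never approached, though I did not re-check those two by camera.

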